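# Put the car key away in the press-latch key box

### The job

Put the black car key fob away in the key box. Press the red latch paddle gently down until the latch lets go and let the lid spring all the way open by itself without touching it; lay the fob flat on the floor of the box (do not drop it), then push the lid gently shut until it latches and stays closed. Leave everything else where it is.

Things in the scene. Friction and masses are not known exactly. Their poses are not given: they have to be found in the camera images.
- keybox: dark wooden key box fixed to the table, 130 (x) x 220 (y) x 55 mm high, walls and floor 5 mm (inside 120 x 210 mm, floor top 5 mm above the table). Origin: centre of its underside; x points from its latch side, which faces the robot, to its hinge side; y along the hinge, z up. A flat black foot, 50 mm wide, 4 mm high, runs under the latch out to x = -160 mm.
- pad_nominal (a point): nominal middle of the top of the red press pad, 28 (x) x 40 (y) mm, at x = -142, y = 0, z = 43 mm in the box's frame. A fixed point of the box: the real pad is screwed up or down by up to 7 mm from it, which nothing measures, so feel for it. Pressed: starts to move at about 1 N, lets the lid go after 6 mm (2.5 N), hard stop after 8 mm (3 N). Stay under 20 N.
- latch: black sprung rocker latch, 20 mm wide, carrying the red pad. Origin on its pivot: x = -92, y = 0, z = 30 mm in the box's frame. Pad 50 mm from the pivot towards the box's -x; the nose, up to 94 mm above the table at x = -75 to -95 mm, hooks over the lid's tongue until the pad is pushed down. The rising lid (front end at x = -79 mm) strikes anything above it: keep the gripper's body off it.
- lid: light grey lid, 132 (x) x 220 (y) x 8 mm. Origin on the hinge axis: x = 65, y = 0, z = 59 mm in the box's frame, axis the box's y. The plate runs from there along the lid's -x; underside at its z = 0, outer face at z = 8 mm; a steel tongue sticks out 12 mm in the middle of its front edge. Tilt 0 is level, latched at 0.02 rad; freed, a spring swings it up in about 1 s to a stop at 1.55 rad.
- lid_press (a point): point on the lid's outer face, 108 mm from the hinge (24 mm from the front edge), midway in y; moves with the lid. Push here to shut it: over from behind and down about the hinge against the spring (1 to 3 N); from 0.12 to 0.07 rad the tongue forces the latch nose aside, up to about 6 N, then snaps under it at 0.01 rad; hard stop at -0.025 rad. Stay under 25 N.
- fob: black car key fob, 76 (x) x 36 (y) x 16 mm high, grey panel with small round buttons on top and a steel stud at one end, 60 g or so, lying flat on the table. Origin: centre of its underside; x along its length, z up.
- remote: white garage remote with a green and an orange key, 60 x 34 x 14 mm, lying flat; origin: centre of its underside. Not to be moved.
- polish: round shoe polish tin, brass with a red lid, 67 mm across, 22 mm high; origin: centre of its underside. Not to be moved.
- padlock: brass padlock lying inside the box at its +y end, 34 x 57 (with shackle, along its own y) x 18 mm; origin: centre of the underside of its 34 x 40 mm body. Not to be moved.
- brush: wooden shoe brush, 150 x 50 x 42 mm; origin: centre of its underside. Not to be moved.
- glasses: blue spectacle case, 160 x 60 x 42 mm; origin: centre of its underside. Not to be moved.

How it is judged:
By the outcome, as a careful person would: the job done as asked, in the order asked, and still so for the second after the job is handed in, with the robot touching nothing.
It also fails if it takes over 72 s, if anything falls off the work surface, if the arm or the gripper's body presses on something with over 40 N, if the wrist force passes 120 N, or if a joint passes its speed limit or range.

### The arm

A 6-joint arm with a two-finger parallel gripper is mounted at the origin on the work surface. World frame = base frame: x ahead of the robot, y to its left, z up, the work surface at z = 0. Lengths are in m, angles in rad, forces in N, time in s.
With the tool pointing down it reaches from about 0.375 to 0.975 m from the base axis. Payload 3.8 kg.
Tool frame: the origin (TCP) lies at the very end of the fingers, on their centre line; the grasp point (between the pads) lies bot.grasp_offset behind it (bot.grasp_offset is the distance from the TCP to the grasp point, in m); z points along the fingers, y is the line along which they close (so a half turn about z gives the same grasp; the last joint's range is limited). The gripper opens to 88 mm and grips with 3 to 60 N. Pads are 18 mm wide; open, the fingers measure 123 mm over their backs; the gripper's body (75 mm by 187 mm) begins 45 mm behind the grasp point.
Start: joints at [1.095, 0.264, 1.604, -0, 1.274, -0.037], TCP at [0.287, 0.611, 0.239] pointing down, gripper open.
Joint ranges: [-2.63, 2.63], [-0.94, 2.18], [0.31, 2.57], [-1.31, 4.45], [0, 2.66], [-2.55, 2.55]. Speed limits (rad/s): [2.57, 2.57, 3.14, 3.14, 3.14, 3.14].

### API

Orientations are given as [roll, pitch, yaw] about the fixed x, y, z axes, in that order (R = Rz(yaw) Ry(pitch) Rx(roll)).
In Python, from cell import bot, ik, cams, readout gives the robot as it stands. The module is installed in compiled form; this text tells all that it offers. Calls block until the motion is done:
- bot.move_to(position, orientation): joint-space move of the TCP to a pose.
- bot.movel(position, frame=None, velocity=0.15, until_force=None): straight line of the TCP; frame=None keeps the orientation; velocity is the mean speed in m/s. With until_force (N) it stops when the force on the tool has changed by that much, and returns True; else False.
- bot.movej(angles): joint-space move.
- bot.gripper_to(opening, effort=None): finger opening in m; effort is the grip in N (None keeps the last); returns when the fingers have stopped.
- bot.hold(seconds).
- ik(position, orientation): joint angles nearest the present ones, or None.
- cams.get_image(name): name is "side" or "top" or "wrist"; returns a dict with "frame" (384x512x3 uint8, blue, green, red), "intrinsics" (3x3 intrinsics, pixels), "distortion" ([k1, k2, p1, p2, k3] as OpenCV has them; the pictures are not rectified), "T" (4x4, takes a point from camera to world coordinates). Camera axes: x right, y up, looking along -z (the intrinsics and any distortion apply to the point x, -y, -z); pixel columns grow to the right and rows downward; lengths in m; the calibration is good to about 2 mm. A picture is of the moment at which its call begins. There is no depth.
A pose or a line that the arm cannot do raises bot.PlanningError and nothing moves.
- bot.hand_in(): hands the job in; it is judged then, once.
Readings, each from a call of its own:
- readout.get_time_s(): time.
- readout.get_joint_positions(): joint angles.
- readout.get_dq(): joint speeds.
- readout.get_joint_efforts(): joint torques, N m.
- readout.get_tool_pos(): TCP position.
- readout.get_tcp_rot(): TCP orientation.
- readout.get_contact_force(): force on the tool from outside, world axes, zero at the start.
- readout.get_wrist_torque(): the same for the moment, N m.
- readout.get_width(): finger opening in m.
- readout.get_grip_force(): force on a finger pad.
Only numpy, scipy, OpenCV 4.12 (cv2) and the standard library are available. Lean on these libraries where they do the work, as an engineer would, in place of code of your own. Each camera call takes 0.05 s, during which the arm holds its last target. There are 200 camera calls.

## Working session

There is one attempt and no reset: what is moved stays moved. The work goes in short steps, each a Python script; the robot and the scene stay as the last script left them, time stands still between calls to the robot, and variables do not carry over. Pictures are saved under pics/ and viewed, at most 10 in all, crops included, and the job is handed in when it is done.

```bash
mkdir -p pics && python3 - <<'E'
from cell import bot,ik,cams,readout
import cv2,pickle,numpy as np
d={}
for n in ["top","side","wrist"]:
    r=cams.get_image(n); d[n]=r; cv2.imwrite(f"pics/{n}0.png",cv2.resize(r["frame"],(768,576),interpolation=cv2.INTER_CUBIC))
    print(n,np.round(r["T"],3).tolist(),np.round(r["intrinsics"],1).tolist(),r["distortion"])
pickle.dump(d,open("im0.pkl","wb"))
print(bot.grasp_offset,readout.get_time_s(),readout.get_tcp_rot(),readout.get_contact_force())
E
```

```text
top [[0.01, 0.995, -0.097, 0.442], [-1.0, 0.01, 0.0, 0.001], [0.001, 0.097, 0.995, 1.231], [0.0, 0.0, 0.0, 1.0]] [[440.4, 0.0, 249.8], [0.0, 440.4, 195.9], [0.0, 0.0, 1.0]] [-0.02547523  0.          0.          0.          0.        ]
side [[0.746, 0.422, -0.515, -0.029], [-0.666, 0.492, -0.561, -0.658], [0.017, 0.762, 0.648, 0.827], [0.0, 0.0, 0.0, 1.0]] [[390.5, 0.0, 256.2], [0.0, 390.5, 191.1], [0.0, 0.0, 1.0]] [-0.07945043  0.          0.          0.          0.        ]
wrist [[0.425, -0.864, -0.271, 0.216], [0.905, 0.405, 0.129, 0.643], [-0.002, -0.3, 0.954, 0.384], [0.0, 0.0, 0.0, 1.0]] [[292.4, 0.0, 255.8], [0.0, 292.4, 190.7], [0.0, 0.0, 1.0]] [-0.00699982  0.          0.          0.          0.        ]
0.0187 0.15 [-3.13979171e+00 -7.07825811e-05  2.70283288e+00] [-0.27353973  0.02184555  0.97984667]
```

View pics/top0.png

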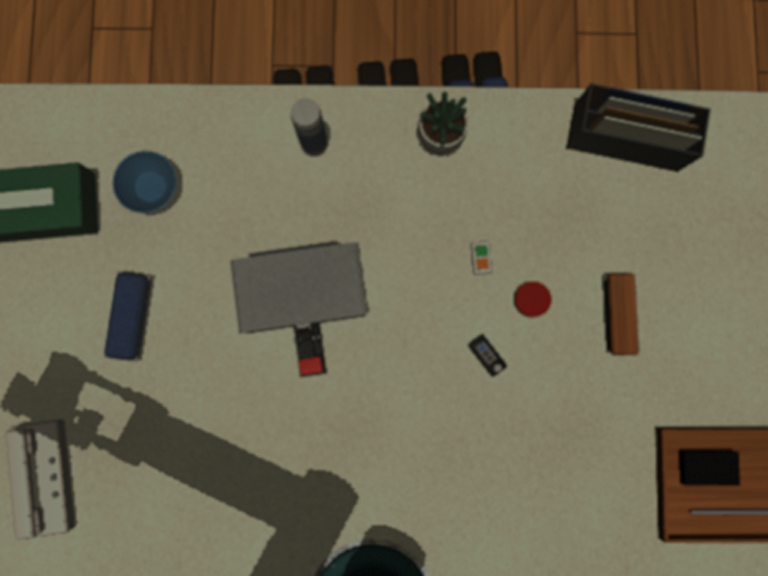

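View pics/side0.png

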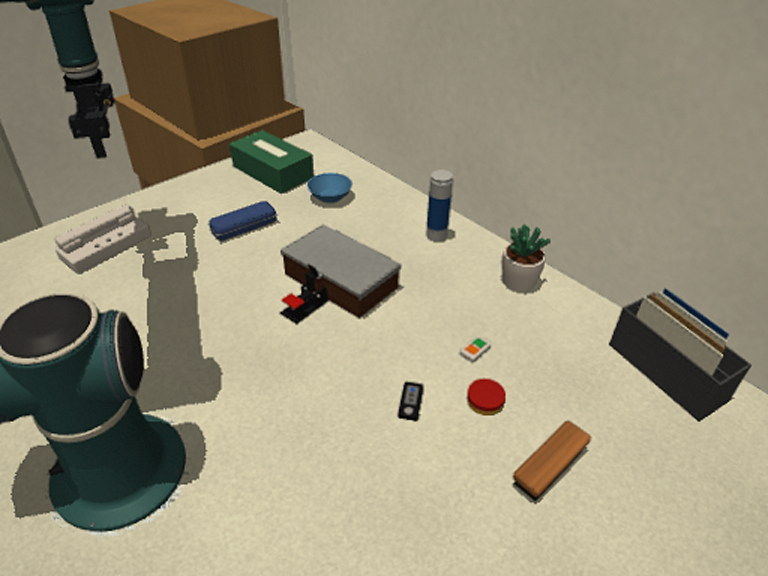

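The top view (at 768 px) shows the lid's corners near (232,262), (358,243), (367,316) and (240,333), the red pad at (312,367), and the fob at (487,355) with its stud towards (498,370). In the side view the pad is at (293,300) and the fob at (411,401). Next I triangulate these.

```bash
cat > h.py <<'E'
import numpy as np,cv2,pickle
from scipy.optimize import least_squares
def ray(r,uv):
    p=cv2.undistortPoints(np.array([[uv]],float),r["intrinsics"],np.array(r["distortion"],float))[0,0]
    T=r["T"]; d=T[:3,:3]@np.array([p[0],-p[1],-1.]); return T[:3,3],d/np.linalg.norm(d)
def onz(r,uv,z):
    o,d=ray(r,uv); return o+d*(z-o[2])/d[2]
def proj(r,P):
    T=r["T"]; c=(np.atleast_2d(P)-T[:3,3])@T[:3,:3]; c=c*[1,-1,-1]
    return cv2.projectPoints(c,np.zeros(3),np.zeros(3),r["intrinsics"],np.array(r["distortion"],float))[0][:,0]
def tri(obs):
    A=np.zeros((3,3));b=np.zeros(3)
    for r,uv in obs:
        o,d=ray(r,uv);M=np.eye(3)-np.outer(d,d);A+=M;b+=M@o
    P=np.linalg.solve(A,b); return P,[np.round(proj(r,P)[0]-uv,1).tolist() for r,uv in obs]
def blob(m,c,rad):
    m=m.astype(np.uint8);k=np.zeros_like(m);cv2.circle(k,(int(c[0]),int(c[1])),rad,1,-1);m=m*k
    n,l,s,ce=cv2.connectedComponentsWithStats(m)
    i=1+np.argmax(s[1:,4]);mm=(l==i).astype(np.uint8)
    cn=max(cv2.findContours(mm,0,2)[0],key=cv2.contourArea)
    return ce[i],s[i,4],cv2.minAreaRect(cn),cn
def red(f):
    f=f.astype(int);return (f[...,2]>90)&(f[...,1]<60)&(f[...,0]<60)
def Rz(a): return np.array([[np.cos(a),-np.sin(a),0],[np.sin(a),np.cos(a),0],[0,0,1]])
E
python3 - <<'E'
from h import *
d=pickle.load(open("im0.pkl","rb"));s=2/3
t,sd=d["top"],d["side"]
a=blob(red(t["frame"]),(312*s,367*s),20);b=blob(red(sd["frame"]),(293*s,300*s),20)
print("pad",a[:2],b[:2],tri([(t,a[0]),(sd,b[0])]))
# fob: hull of non-table pixels
def dark(f): return f.max(2)<75
for r,c in((t,(487,355)),(sd,(411,401))):
    x=blob(dark(r["frame"]),(c[0]*s,c[1]*s),22);h=cv2.minAreaRect(cv2.convexHull(x[3]));print("fob",x[1],h,onz(r,h[0],.012))
    r["h"]=h[0]
print(tri([(t,t["h"]),(sd,sd["h"])]))
# box fit from lid corners, z free
L=[(232,262),(358,243),(367,316),(240,333)] # top: +y hinge, -y hinge, -y front, +y front
C=[(65,110),(65,-110),(-67,-110),(-67,110)]
S=[(324,227),(400,266),(361,298),(283,255)] # side guesses
def mod(p):
    q=np.array([[x/1e3,y/1e3,0] for x,y in C]); return q@Rz(p[2]).T+[p[0],p[1],p[3]]
def f(p):
    return np.r_[(proj(t,mod(p))-np.array(L)*s).ravel(),(proj(sd,mod(p))-np.array(S)*s).ravel()]
o=least_squares(f,[.55,.1,0,.067],loss="soft_l1");print(o.x,np.round(f(o.x),1))
E
```

```text
pad (array([206.25925926, 243.62222222]), np.int32(135)) (array([195.2195122 , 200.37804878]), np.int32(82)) (array([0.42941987, 0.11629306, 0.03609462]), [[0.2, -0.3], [-0.3, 0.0]])
fob 317 ((324.4461364746094, 236.43075561523438), (27.715030670166016, 12.629633903503418), 52.12501525878906) [ 0.4513346  -0.20648807  0.012     ]
fob 205 ((273.4320373535156, 267.1239929199219), (13.237524032592773, 24.417863845825195), 10.30484676361084) [ 0.44768814 -0.21141845  0.012     ]
(array([ 0.45148163, -0.20770036,  0.00533868]), [[0.0, -0.0], [-0.0, 0.0]])
[0.56738716 0.13309287 0.15755802 0.06091068] [ 1.7 -1.  -1.2 -0.3 -0.  -0.5  2.7  0.4  0.   0.3 -0.2  0.1 -1.7 -0.1
 -0.9 -0.6]
```

```bash
python3 - <<'E'
from h import *
from cell import bot,ik,cams,readout
yaw=np.pi+.1576
b=np.array([.567,.133,0]);
def W(x,y,z): return Rz(.1576)@[x/1e3,y/1e3,z/1e3]+b
d={}
bot.move_to(W(-175,45,260),[np.pi,0,yaw]); d["a"]=cams.get_image("wrist")
bot.movel(W(-150,-45,220)); d["b"]=cams.get_image("wrist")
print(readout.get_time_s(),readout.get_joint_positions(),readout.get_contact_force())
pickle.dump(d,open("im1.pkl","wb"))
cv2.imwrite("pics/w1.png",np.vstack([cv2.resize(d[k]["frame"],(512,384))[:300] for k in "ab"]))
E
```

```text
2.8 [ 9.46942853e-02 -2.01004140e-01  2.11686162e+00  3.86151546e-04
  1.22524674e+00 -1.63436338e+00] [-0.334789    0.88784812  0.15861793]
```

View pics/w1.png

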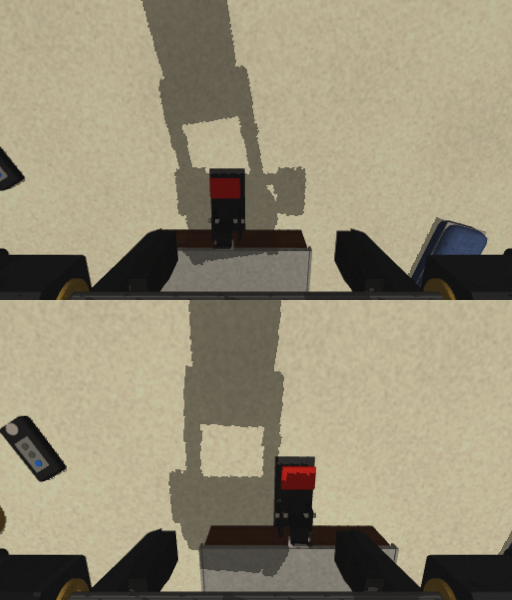

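The two wrist views show the pad at (225,188) in the first and (298,177) in the second, with the lid's front corners near (310,248), (200,246) and (397,247). I'll enlarge these areas to pick corners accurately.

```bash
python3 - <<'E'
from h import *
d=pickle.load(open("im1.pkl","rb"))
a=d["a"]["frame"][160:260,150:370];b=d["b"]["frame"][150:250,190:410]
im=cv2.convertScaleAbs(cv2.resize(np.vstack([a,b]),None,fx=3,fy=3,interpolation=cv2.INTER_CUBIC),alpha=1.6)
cv2.imwrite("pics/c1.png",im)
for k,c in(("a",(225,188)),("b",(298,177))):
    x=blob(red(d[k]["frame"]),c,25);d[k]["p"]=x[0];print(x[:3])
print(tri([(d[k],d[k]["p"]) for k in "ab"]))
E
```

```text
Traceback (most recent call last):
  File "h.py", line 19, in blob
    i=1+np.argmax(s[1:,4]);mm=(l==i).astype(np.uint8)
        ~~~~~~~~~^^^^^^^^^
ValueError: attempt to get argmax of an empty sequence
```

View pics/c1.png

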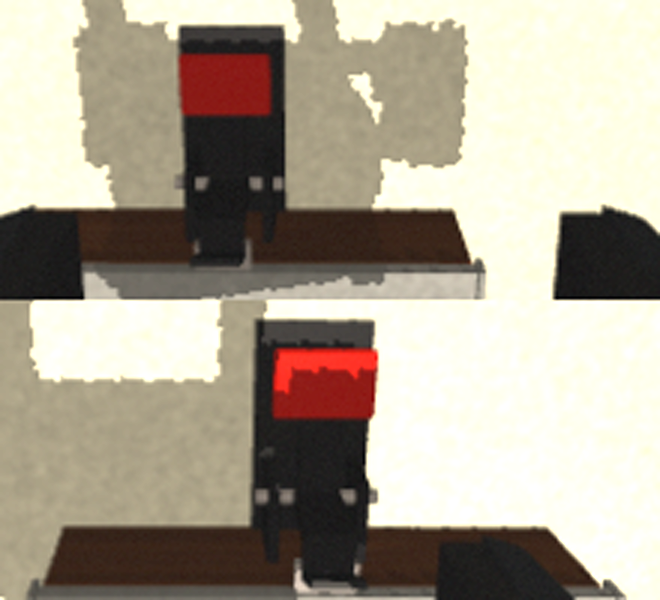

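The zoomed crops show the foot corners, pad corners, wall-bottom corners and lid front corners clearly. I'll fit the box pose and pad height to them, adding the top-view lid corners at a low weight.

```bash
python3 - <<'E'
from h import *
d=pickle.load(open("im1.pkl","rb"));t=pickle.load(open("im0.pkl","rb"))["top"]
A=lambda x,y:(x/3+150-.3,y/3+160-.3);B=lambda x,y:(x/3+190-.3,(y-300)/3+150-.3)
O=[("a",A(180,27),(-160,-25,2)),("a",A(284,27),(-160,25,2)),("a",A(456,209),(-65,110,0)),("a",A(484,262),(-67,110,61.5)),
("b",B(257,320),(-160,-25,2)),("b",B(375,320),(-160,25,2)),("b",B(65,527),(-65,-110,0)),("b",B(547,527),(-65,110,0)),("b",B(32,583),(-67,-110,61.5)),("b",B(612,583),(-67,110,61.5))]
Q=[("a",A(180,54),(-156,-20)),("a",A(271,54),(-156,20)),("a",A(181,115),(-128,-20)),("a",A(271,115),(-128,20)),
("b",B(274,350),(-156,-20)),("b",B(377,350),(-156,20)),("b",B(273,417),(-128,-20)),("b",B(374,417),(-128,20))]
W=lambda p,q:Rz(p[2])@(np.array(q)/1e3)+[p[0],p[1],0]
def f(p):
    e=[proj(d[k],W(p,q))[0]-u for k,u,q in O]+[proj(d[k],W(p,(*q,p[3]*1e3)))[0]-u for k,u,q in Q]
    return np.ravel(e)
o=least_squares(f,[.567,.133,.157,.043],loss="soft_l1",x_scale=[.01,.01,.01,.01])
print(o.x);print(np.round(f(o.x).reshape(-1,2),1).tolist())
p=o.x
for q,u in zip([(65,110,67),(65,-110,67),(-67,-110,69.6),(-67,110,69.6)],[(232,262),(358,243),(367,316),(240,333)]): print(np.round(proj(t,W(p,q))[0]-np.array(u)*2/3,1))
np.save("box.npy",p)
E
```

```text
[0.56805652 0.1381106  0.15938573 0.03743948]
[[-0.3, -0.3], [0.3, -0.3], [-0.4, -0.4], [-2.7, 0.3], [-0.3, 0.2], [-0.1, 0.2], [0.1, -0.2], [0.3, -0.5], [3.4, 1.3], [-1.2, 0.9], [-0.4, -0.1], [-0.1, -0.1], [0.3, -0.1], [0.2, -0.2], [0.2, -0.5], [0.6, -0.6], [-0.0, 0.4], [0.2, 0.3]]
[-0.6 -1.5]
[-3.2 -1. ]
[-1.9 -1. ]
[0.2 0. ]
```

```bash
cat >> h.py <<'E'
try: BP=np.load("box.npy")
except Exception: BP=None
def W(x,y,z): return Rz(BP[2])@[x/1e3,y/1e3,z/1e3]+[BP[0],BP[1],0]
E
python3 - <<'E'
from h import *
from cell import bot,ik,cams,readout
yaw=np.pi+BP[2]
bot.gripper_to(0.0)
bot.move_to(W(-147,0,90),[np.pi,0,yaw])
bot.movel(W(-147,0,55),velocity=.06); bot.hold(.3)
fs=np.array([readout.get_contact_force() for _ in range(5)]);print(fs.mean(0),fs.std(0))
hit=bot.movel(W(-147,0,26),velocity=.012,until_force=2.5)
print(hit,readout.get_tool_pos(),readout.get_contact_force(),readout.get_time_s())
r=cams.get_image("side");cv2.imwrite("pics/s2.png",r["frame"][120:240,160:300])
g=pickle.load(open("im0.pkl","rb"))["side"]["frame"];m=(slice(140,220),slice(180,280));print("diff",np.abs(r["frame"][m].astype(int)-g[m]).mean())
E
```

```text
[-0.24531668 -0.31670183  0.64851426] [0. 0. 0.]
True [0.4222875  0.11468608 0.03748581] [1.03645947 0.38342192 1.17180058] 7.1667
diff 33.067791666666665
```

```bash
cat >> h.py <<'E'
def force(bot,readout,n=8):
    f=[]
    for _ in range(n): bot.hold(.02); f.append(readout.get_contact_force())
    return np.mean(f,0)
E
python3 - <<'E'
from h import *
from cell import bot,ik,cams,readout
p0=np.array(readout.get_tool_pos());print("f0",force(bot,readout))
ref=cams.get_image("side")["frame"].astype(int)
z=p0[2]
while z>.0275:
    z-=.001; h=bot.movel([p0[0],p0[1],z],velocity=.01,until_force=6)
    F=force(bot,readout);im=cams.get_image("side")["frame"]
    df=np.abs(im.astype(int)-ref)[140:220,180:280].mean()
    print(round(readout.get_tool_pos()[2],4),F.round(2),round(df,2),h)
    if df>3 or F[2]>5: break
print(readout.get_time_s())
bot.hold(.8);im=cams.get_image("side")["frame"];print(force(bot,readout))
cv2.imwrite("pics/s3.png",cv2.resize(im[100:250,130:330],None,fx=3,fy=3))
E
```

```text
f0 [1.15169708 0.35799268 1.58328465]
0.0364 [-0.02  0.29  1.84] 1.8 False
0.0354 [-0.65  0.04  2.31] 2.51 False
0.0345 [-1.42 -0.06  3.2 ] 20.05 False
8.7
[-2.63296712 -0.27561222  3.02952865]
```

View pics/s3.png

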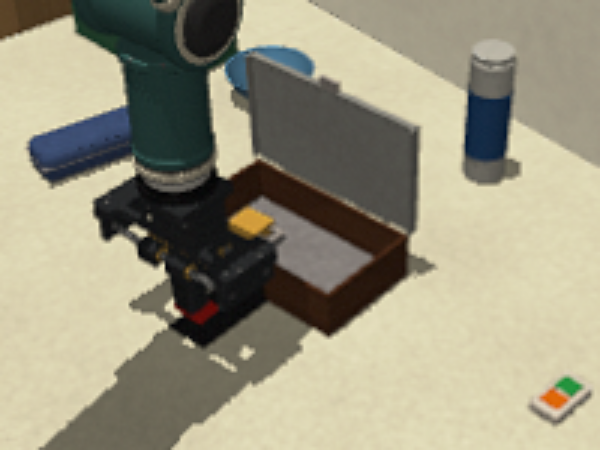

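The lid sprang fully open by itself, and the padlock lies at the far (+y) end. Next I retreat and look at the fob from two wrist positions.

```bash
python3 - <<'E'
from h import *
from cell import bot,ik,cams,readout
p=readout.get_tool_pos()
bot.movel([p[0],p[1],p[2]+.03],velocity=.08)
bot.movel(W(-190,-20,200),velocity=.25)
bot.gripper_to(.06)
y=.62;c=np.array([.4515,-.2077,0]);d={}
R=Rz(y)
bot.move_to(c+R@[.02,.045,.2],[np.pi,0,y]);d["a"]=cams.get_image("wrist")
bot.movel(c+R@[.02,-.045,.2],velocity=.2);d["b"]=cams.get_image("wrist")
d["side"]=cams.get_image("side")
pickle.dump(d,open("im2.pkl","wb"));print(readout.get_time_s())
cs=[]
for k in "ab":
    u=proj(d[k],c+[0,0,.01])[0];i,j=(u-[110,50]).astype(int);i=max(i,0);j=max(j,0);cs.append((i,j));print(k,u,i,j)
    d[k]["c"]=cv2.resize(d[k]["frame"][j:j+100,i:i+220],(660,300),interpolation=cv2.INTER_CUBIC)
cv2.imwrite("pics/f.png",cv2.convertScaleAbs(np.vstack([d["a"]["c"],d["b"]["c"]]),alpha=1.5))
E
```

```text
14.4917
a [293.32298854 184.23692634] 183 134
b [218.96652941 183.96983552] 108 133
```

View pics/f.png

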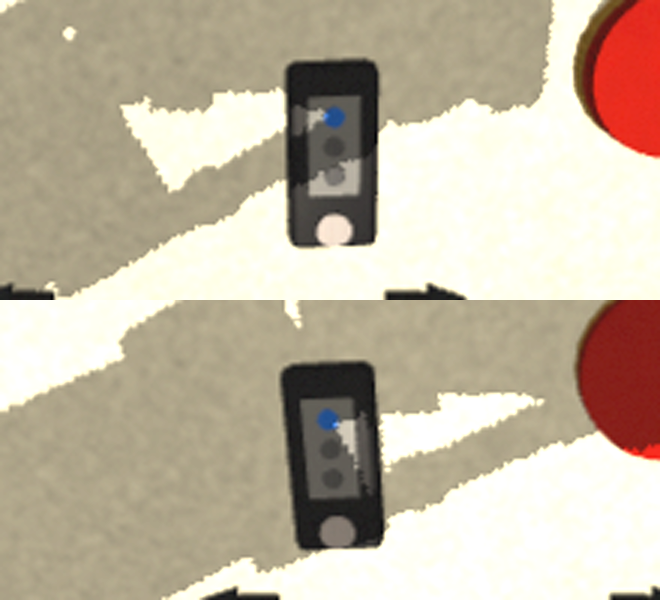

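Both views show the fob upright with its buttons on top: the blue button at crop (335,117) in a and (328,419) in b, the stud at (334,230) and (337,532). The tin's edge is about 80 mm to the right.

```bash
python3 - <<'E'
from h import *
d=pickle.load(open("im2.pkl","rb"))
A=lambda x,y:np.array((x/3+183-.3,y/3+134-.3));B=lambda x,y:np.array((x/3+108-.3,(y-300)/3+133-.3))
P=[]
for n,u,v in [("blue",(335,117),(328,419)),("stud",(334,230),(337,532)),("TL",(286,62),(281,366)),("TR",(379,60),(374,362)),("BL",(290,246),(298,548)),("BR",(376,244),(383,546))]:
    X,e=tri([(d["a"],A(*u)),(d["b"],B(*v))]);P.append(X);print(n,X.round(4),e)
P=np.array(P);D=P[0]-P[1];print("yaw",np.arctan2(D[1],D[0]))
C=P[2:];l=(C[0]+C[1]-C[2]-C[3])/2;w=(C[0]+C[2]-C[1]-C[3])/2
print("c",C.mean(0),"len",np.linalg.norm(l),"wid",np.linalg.norm(w),"yaw",np.arctan2(l[1],l[0]),np.arctan2(w[1],w[0])-np.pi/2)
E
```

```text
blue [ 0.4646 -0.1977  0.0188] [[0.0, -0.0], [0.0, 0.0]]
stud [ 0.4274 -0.2263  0.0179] [[-0.0, -0.0], [-0.0, 0.0]]
TL [ 0.4694 -0.1714  0.0097] [[-0.0, 0.3], [-0.0, -0.3]]
TR [ 0.4913 -0.2     0.0094] [[0.0, -0.0], [0.0, 0.0]]
BL [ 0.41   -0.2178  0.0123] [[-0.0, -0.1], [-0.0, 0.1]]
BR [ 0.4316 -0.2454  0.0137] [[-0.0, -0.1], [-0.0, 0.1]]
yaw 0.6547578477740007
c [ 0.45056921 -0.2086454   0.01130828] len 0.07528327307128675 wid 0.035564886072927224 yaw 0.6564684510197524 0.6573025365619292
```

```bash
python3 - <<'E'
from h import *
from cell import bot,ik,cams,readout
c=np.array([.4506,-.2086,0]);y=.6565
bot.move_to(c+[0,0,.08],[np.pi,0,y]);bot.movel(c+[0,0,.003],velocity=.08)
print("pre",readout.get_tool_pos(),readout.get_contact_force().round(2))
bot.gripper_to(.02,effort=20)
print("w",readout.get_width(),readout.get_grip_force())
bot.movel(c+[0,0,.03],velocity=.06);bot.movel(c+[0,0,.2],velocity=.25)
print("w",readout.get_width(),readout.get_grip_force())
bot.move_to(W(-130,-150,200),[np.pi,0,np.pi+BP[2]])
bot.movel(W(0,-50,150),velocity=.2)
print("w",readout.get_width(),readout.get_tcp_rot(),readout.get_time_s(),force(bot,readout))
r=cams.get_image("side");cv2.imwrite("pics/s4.png",cv2.resize(r["frame"][80:250,130:330],None,fx=3,fy=3))
E
```

```text
pre [ 0.45114098 -0.20889471  0.00349885] [ 0.44 -0.33 -0.34]
w 0.03557637956070356 20.000351071357727
w 0.03564976631580275 20.00007390975952
w 0.03576465850277193 [-3.14130055e+00 -5.43642354e-04 -2.98238736e+00] 21.0833 [-0.08158241  0.06577028 -0.15601239]
```

View pics/s4.png

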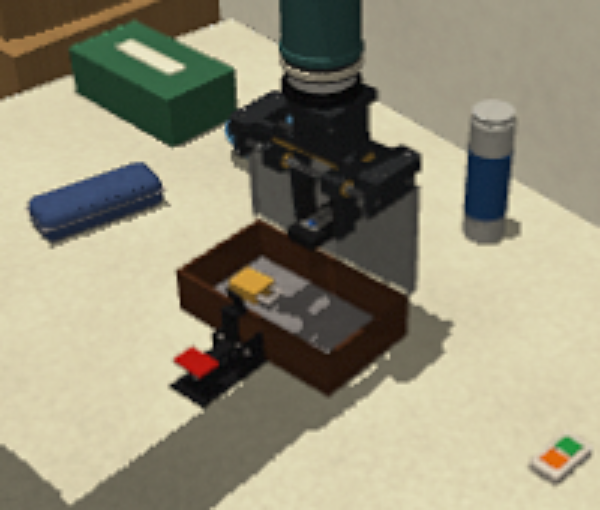

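The fob is gripped at 35.7 mm and held level over the box. The padlock is near crop (252,280), with its shackle end near (272,298). I'll check the clearance to it, then place.

```bash
python3 - <<'E'
from h import *
from cell import bot,ik,cams,readout
s=pickle.load(open("im2.pkl","rb"))["side"]
for u in [(214,173.3),(221,179.5)]:
    X=onz(s,u,.02);q=Rz(-BP[2])@(X-[BP[0],BP[1],0]);print(q.round(3))
assert q[1]>.015
bot.movel(W(0,-50,16),velocity=.1);f0=force(bot,readout)
h=bot.movel(W(0,-50,7),velocity=.012,until_force=2.5)
f=force(bot,readout);print(h,f0.round(2),f.round(2),readout.get_tool_pos(),readout.get_width())
E
```

```text
[0.008 0.064 0.02 ]
[-0.001  0.024  0.02 ]
True [-0.01 -0.13 -0.26] [-0.25 -0.    4.81] [0.57582331 0.08874376 0.00835726] 0.03555856757227391
```

```bash
python3 - <<'E'
from h import *
from cell import bot,ik,cams,readout
bot.gripper_to(.052);bot.hold(.2)
bot.movel(W(0,-50,60),velocity=.08);bot.movel(W(0,-50,285),velocity=.3)
bot.gripper_to(0.0)
bot.movel(W(130,0,285),velocity=.25)
print(readout.get_time_s(),readout.get_tool_pos())
r=cams.get_image("side");cv2.imwrite("pics/s5.png",cv2.resize(r["frame"][60:250,130:330],None,fx=3,fy=3))
for th in (1.6,1.2,.8,.4,0): 
    X=W(65-108*np.cos(th)+17*np.sin(th),0,59+108*np.sin(th)+8*np.cos(th));print(X.round(3),ik(X,[np.pi,0,np.pi+BP[2]]) is not None)
E
```

```text
27.5417 [0.69586047 0.15855363 0.28440948]
[0.652 0.152 0.167] True
[0.609 0.145 0.163] True
[0.57  0.138 0.142] True
[0.541 0.134 0.108] True
[0.526 0.131 0.067] True
```

View pics/s5.png

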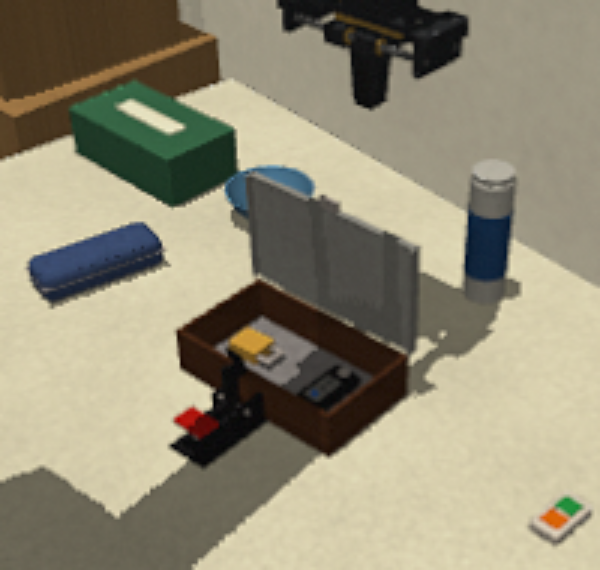

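The fob lies flat on the box floor at crop (333,380) and the padlock hasn't moved. Now I'll shut the lid along its arc.

```bash
cat >> h.py <<'E'
def arc(th,dz=0): return W(65-108*np.cos(th)+17*np.sin(th),0,59+108*np.sin(th)+8*np.cos(th)+dz)
E
python3 - <<'E'
from h import *
from cell import bot,ik,cams,readout
bot.movel(W(130,0,170),velocity=.12);print("f0",force(bot,readout).round(2))
h=bot.movel(arc(1.62),velocity=.08,until_force=12)
for th in np.linspace(1.5,.2,14):
    h=bot.movel(arc(th),velocity=.07,until_force=12)
    print(round(th,2),h,readout.get_contact_force().round(1))
    if h: break
print(readout.get_time_s(),readout.get_tool_pos())
r=cams.get_image("side");cv2.imwrite("pics/s6.png",cv2.resize(r["frame"][60:250,130:330],None,fx=3,fy=3))
E
```

```text
f0 [-0.12  0.29 -0.04]
1.5 False [ 0.8 -0.2 -1.1]
1.4 False [ 0.7 -0.1 -0.2]
1.3 False [0.7 0.1 0.4]
1.2 False [ 1.1 -0.3 -0.2]
1.1 False [ 1.1  0.5 -0.9]
1.0 False [ 0.9  1.3 -0.7]
0.9 False [ 0.1  1.2 -0.2]
0.8 False [ 0.8 -0.2  0.4]
0.7 False [ 1.1 -0.1  1.4]
0.6 False [1.2 0.1 1. ]
0.5 False [0.4 0.6 1.2]
0.4 False [-0.  -0.1  1.5]
0.3 False [0.6 0.2 1.8]
0.2 False [-0.2 -0.4  1.8]
33.8583 [0.53027105 0.13203728 0.08755259]
```

View pics/s6.png

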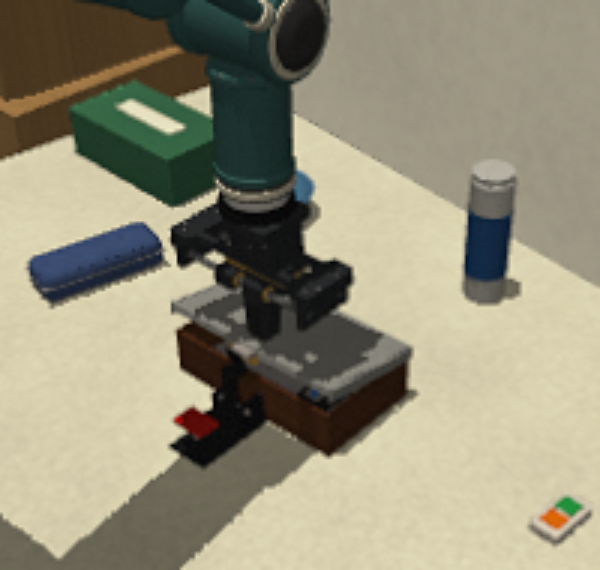

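The lid has come down under the fingers and is just above the latch nose. Next is the final slow push until it snaps.

```bash
python3 - <<'E'
from h import *
from cell import bot,ik,cams,readout
for th in (.15,.1,.06,.03,.01,-.005,-.02,-.035):
    h=bot.movel(arc(th),velocity=.02,until_force=9)
    F=force(bot,readout,4);print(th,h,F.round(1),readout.get_tool_pos()[2].round(4))
    if h or F[2]>10: break
p=readout.get_tool_pos()
bot.hold(.2)
bot.movel([p[0],p[1],p[2]+.05],velocity=.06);bot.movel([p[0]-.05,p[1]-.2,.3],velocity=.3)
bot.hold(.5);print(readout.get_time_s(),force(bot,readout))
r=cams.get_image("side")["frame"];g=pickle.load(open("im0.pkl","rb"))["side"]["frame"]
m=lambda f:cv2.resize(f[110:250,150:430],None,fx=2.1,fy=2.1)
cv2.imwrite("pics/s7.png",np.vstack([m(g),m(r)]))
E
```

```text
0.15 False [ 0.5 -0.2  1.5] 0.0832
0.1 False [2.7 0.2 2.7] 0.078
0.06 False [0.6 0.6 0.6] 0.0728
0.03 False [ 0.4 -0.3 -0.2] 0.0697
0.01 False [ 0.1 -0.3  1.3] 0.0682
-0.005 False [0.5 0.1 2.1] 0.0666
-0.02 False [ 0.3 -0.2  1.8] 0.0649
-0.035 False [-1.  -0.5  7. ] 0.0641
39.7583 [0.08944719 0.05763011 0.13605133]
```

View pics/s7.png

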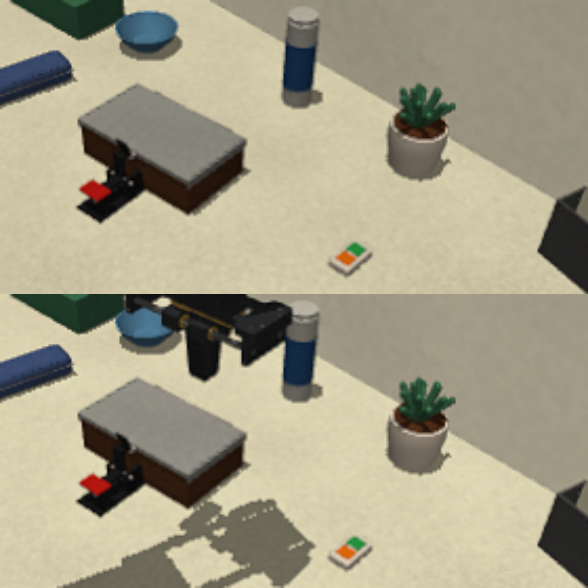

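The before (top) and after (bottom) pictures match: the lid is shut and latched as it was at the start, the remote hasn't moved and the robot is clear. Handing in.

```bash
python3 -c "
from cell import bot
print(bot.hand_in())"
```

```text
the job is handed in; nothing more can be done
None
```

The job is handed in: the fob lies flat in the key box, and the lid sprang open untouched and is now shut and latched, at about 40 s on the robot's clock; no other object was handled, and the final side picture shows the remote and box as at the start.

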